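# Gauge two bored heating blocks and reject the undersize one

## Task

Check the two bored blocks on the sloping rest with the plug gauge: try its pin in the left-hand block's bore first, then in the right-hand one's, as far as it will go. Then put the gauge back in its holder, set the block whose bore does not take the pin down in the red tray, and leave the other block in its place on the rest; drop nothing and leave everything else where it is.

Things in the scene. Friction and masses are not known exactly. Their poses are not given: they have to be found in the camera images.
- rest: fixed rest 250 (y) x 120 mm, 65 high: aluminium plate sloping up away from the robot at 28 degrees, one block in each of two pockets 62 mm left (+y) and right (-y) of its middle (they may be swapped). Per pocket a ledge 14 mm high at the low end and side rails 7 mm high. Origin: centre of its underside; x away from the robot, z up; the sloping face's middle is 40 mm above it
- block_a_centre (a point): centre of a loose aluminium block 76 (its x, along the slope) x 58 (y, level) x 45 mm (z), 0.35 kg, bored right through its middle along z. z stands square to the slope, 28 degrees from vertical, leaning to the robot; the bore's mouth is 22.5 mm from here along +z. Whether the bore takes the pin must be found by trying
- block_a: the same block, origin at the centre of its underside (the bore's lower end), same axes
- block_b_centre (a point): centre of the other loose aluminium block, alike outside: 76 x 58 x 45 mm, 0.35 kg, through bore along z, mouth 22.5 mm from this point along +z. Of the two blocks' bores one is 31 mm and takes the pin up to the collar, one is 23 mm and stops it at the mouth
- block_b: the same block, origin at the centre of its underside, same axes
- gauge_centre (a point): centre of the loose plug gauge, 110 mm long, 0.2 kg: steel pin 28 mm thick, 40 long, its end tapered over 5 mm to 25 mm; above it a collar 48 mm across, 8 thick; then a blue square handle 24 x 24 mm, 62 long, flats square to x and y, its middle 24 mm from here along +z. z points from pin to handle. It starts upright in the holder
- gauge_tip (a point): middle of the flat end of the gauge's pin, 55 mm from its centre along -z, same axes
- gauge: the plug gauge, origin at the pin's tip, same axes
- holder: fixed black holder block 80 x 80 x 48 mm with an upright hole 37 mm wide through its middle; the gauge hangs in it by its collar, pin down, so that its tip is then 8 mm above the worktop. Origin: centre of the underside
- tray: fixed red open tray for rejects, 140 mm (x) x 176 mm (y) outside, walls 4 mm thick and 26 mm high, floor about 4 mm thick. Origin: centre of the underside. Holder and tray may change sides
- spanner: a loose spanner 147 mm long, a bystander; origin at its middle
- probe_meter: a loose hand-held meter 129 x 64 x 23 mm, a bystander; origin under its middle
Not all that is in view belongs to the job. Leave any yellow look-alike of the block_b alone.

How it is judged (in metres and radians):
On the way, in this order (a step that is already met when the one before it is completed fails the run):
1. the pin was tried in the left-hand bore: in to within 10 mm of the collar, or, if too small, pressed on its mouth (5 mm from its middle, 8 degrees from its axis at most) (((y of block_a_centre in the frame of rest above 0 m and x of gauge_tip in the frame of block_a_centre between -0.005 and 0.005 m and y of gauge_tip in the frame of block_a_centre between -0.005 and 0.005 m and angle between the z axis of gauge_tip and the z axis of block_a_centre, either way round below 0.14 rad and z of gauge_tip in the frame of block_a_centre below -0.0075 m) or (y of block_b_centre in the frame of rest above 0 m and x of gauge_tip in the frame of block_b_centre between -0.005 and 0.005 m and y of gauge_tip in the frame of block_b_centre between -0.005 and 0.005 m and angle between the z axis of gauge_tip and the z axis of block_b_centre, either way round below 0.14 rad and z of gauge_tip in the frame of block_b_centre below 0.0245 m and contact force between gauge and block_b above 0.3 N))), for 0.05 s.
2. the pin was tried in the right-hand bore: in to within 10 mm of the collar, or, if too small, pressed on its mouth (5 mm from its middle, 8 degrees from its axis at most) (((y of block_a_centre in the frame of rest below 0 m and x of gauge_tip in the frame of block_a_centre between -0.005 and 0.005 m and y of gauge_tip in the frame of block_a_centre between -0.005 and 0.005 m and angle between the z axis of gauge_tip and the z axis of block_a_centre, either way round below 0.14 rad and z of gauge_tip in the frame of block_a_centre below -0.0075 m) or (y of block_b_centre in the frame of rest below 0 m and x of gauge_tip in the frame of block_b_centre between -0.005 and 0.005 m and y of gauge_tip in the frame of block_b_centre between -0.005 and 0.005 m and angle between the z axis of gauge_tip and the z axis of block_b_centre, either way round below 0.14 rad and z of gauge_tip in the frame of block_b_centre below 0.0245 m and contact force between gauge and block_b above 0.3 N))), for 0.05 s.
At the end, for the whole second after the job is handed in: The undersize block is at rest in the red tray (centre inside its walls, under 50 mm up); the other is within 15 mm of its start; the gauge is at rest in its holder, pin down, within 8 degrees of upright, its tip within 12 mm of the hole's middle and under 16 mm above the worktop (x of block_b_centre in the frame of tray between -0.068 and 0.068 m and y of block_b_centre in the frame of tray between -0.086 and 0.086 m and z of block_b_centre in the frame of tray between 0 and 0.05 m and linear speed of each of block_b, block_a, gauge below 0.02 m/s and distance of block_a_centre from where it was at the start of the episode below 0.015 m and horizontal distance between gauge_tip and holder below 0.012 m and height (world z) of gauge_tip below 0.016 m and angle between gauge_tip's own z axis and vertical below 0.15 rad); the robot touches nothing.
It fails at once if a block or the gauge is dropped or flung (faster than 1.2 m/s) (linear speed of any of block_a, block_b, gauge above 1.2 m/s).
It fails at once if the spanner or the meter is moved by more than 50 mm (distance of any of spanner, probe_meter from where it was at the start of the episode above 0.05 m).
It also fails if it takes over 67 s, if anything falls off the work surface, if the arm or the gripper's body presses on something with over 40 N, if the wrist force passes 120 N, or if a joint passes its speed limit or range.

## Robot

A 6-joint arm with a two-finger parallel gripper is mounted at the origin on a cart in front of the work surface, level with it; the furniture and walls round the work are solid. World frame = base frame: x ahead of the robot, y to its left, z up, the work surface at z = 0. Lengths are in mm, angles in rad, forces in N, time in s.
With the tool pointing down it reaches from about 250 to 775 mm from the base axis. Payload 4 kg.
Tool frame: the origin (TCP) lies between the finger pads; the fingertips stand 19 mm ahead of it and the grasp point (between the pads) is the TCP; z points along the fingers, y is the direction in which the jaws open and shut (so a half turn about z gives the same grasp; the last joint's range is limited). The gripper opens to 85 mm and grips with 20 to 120 N. Pads are 22 mm wide; open, the fingers measure 114 mm over their backs; the gripper's body (76 mm by 85 mm) begins 54 mm behind the grasp point. The pads swing forward as they close: fully open they stand 13 mm farther back than shut.
Start: joints at [1.17, 0.087, 1.371, -0, 1.684, -0.103], TCP at [161.388, 525.804, 250.341] pointing down, gripper open.
Joint ranges: [-3.1, 3.1], [-0.76, 2.03], [0.27, 2.55], [-1.08, 4.22], [0.17, 2.65], [-2.57, 2.57]. Speed limits (rad/s): [2.79, 2.79, 3.14, 3.14, 3.14, 3.14].

## Interface

Orientations are given as [roll, pitch, yaw] about the fixed x, y, z axes, in that order (R = Rz(yaw) Ry(pitch) Rx(roll)).
In Python, from cell import readout, eyes, workorder gives the robot as it stands.
- The arm moves only by the tool apply_moves, never from a script. Its argument "rows" is one flat list of numbers, 7 for each row, row after row: the turn, a rotation vector about the tool's x, y, z in units of 45 degrees (1.0 is 45 degrees), then the shift along the tool's x, y, z in units of 1000 mm (1.0 is 1000 mm), then the opening, from -1 (shut) to 1 (fully open). In form: [ax, ay, az, tx, ty, tz, claw, ax, ay, az, tx, ty, tz, claw, ...]. A call has 1 to 10 rows; each row is the pose to reach, as a shift and turn from the pose commanded when the call began, along the tool's axes at that moment; what a row does not reach only later rows make up. A row lasts 1/10 s, in which the tool goes at most 50 mm and 8.59 degrees, less where a joint would pass 70% of its speed; a pose out of reach is approached as far as the arm can. A call with a number of a shift or a turn outside -1 to 1 is refused whole. A call with a gripper value outside its range is refused whole. The fingers move at their own pace and stop on an object; "squeeze" is the grip in N (left out, the last holds). Time passes only in rows, so rows that repeat a pose let the fingers close. It gives the time, the measured TCP pose, the force and the opening at its end, in the units of the state.
- readout.observe(): the state, without advancing time (a new reading comes with each control period).
- eyes.grab_frame(name): name is "scene" or "top" or "wrist"; returns a dict with "color" (400x640x3 uint8, red, green, blue), "mtx" (3x3 intrinsics, pixels), "position" and "rotation" of the camera in the world. Camera axes: x right, y down, z forward; pixel columns grow to the right and rows downward; lengths in mm; the calibration is good to about 2 mm. A picture is of the moment at which its call begins. There is no depth.
- workorder.finish_job(): hands the job in, once; it reports no verdict.
The state is a dict: "time_s": time; "qpos": joint angles; "joint_velocities": joint speeds; "joint_efforts": joint torques, N m; "tcp_pos": TCP position; "orientation": TCP orientation; "wrist_force": force on the tool from outside, world axes, zero at the start; "wrist_torque": the same for the moment, N m; "opening": finger opening in mm.
Only numpy, scipy, OpenCV 4.12 (cv2) and the standard library are available. Lean on these libraries where they do the work, as an engineer would, in place of code of your own. Each camera call takes 0.05 s, during which the arm holds its last target.

## Working session

There is one attempt and no reset: what is moved stays moved. The work goes in short steps, Python scripts to look and compute and a tool call to move; the robot and the scene stay as the last step left them, time stands still between calls to the robot, and variables do not carry over. Pictures are saved under pics/ and viewed, and the job is handed in when it is done.

Besides the shell and the picture viewer there is one more tool, called as name(argument=value, ...) on one line, values as JSON. apply_moves: Moves the arm, as the interface text tells. Its arguments: {"type":"object","properties":{"rows":{"type":"array"},"squeeze":{"type":"number"}},"required":["rows"]}

```bash
ls; mkdir -p pics
python3 - <<'E'
from cell import readout, eyes, workorder
import cv2
print(readout.observe())
for n in ["scene","top","wrist"]:
    f=eyes.grab_frame(n); cv2.imwrite(f"pics/{n}0.png",f["color"][:,:,::-1]); print(n,f["mtx"].tolist(),f["position"],f["rotation"])
E
```

```text
pics
{'time_s': 0.0, 'qpos': array([ 1.16987043e+00,  8.79815313e-02,  1.37228579e+00, -6.57230069e-06,
        1.68360631e+00, -1.03127052e-01]), 'joint_velocities': array([-0.0002923 ,  0.00015808,  0.00107169,  0.00012422,  0.00013443,
       -0.00021513]), 'joint_efforts': array([ 8.72607689e-04, -3.51879787e+01, -3.13269424e+01, -1.47862870e-04,
        1.09103156e-02, -9.09542479e-06]), 'tcp_pos': array([161.21741816, 525.35519474, 249.1085887 ]), 'orientation': array([-3.13932313e+00, -2.28315262e-04,  2.84379282e+00]), 'wrist_force': array([-0.0924017 ,  0.58615581, -0.05956946]), 'wrist_torque': array([ 0.00123757,  0.00433672, -0.01471635]), 'opening': 85.32164180831096}
scene [[480.0306506767737, 0.0, 314.3830571972363], [0.0, 480.0306506767737, 197.41910762836102], [0.0, 0.0, 1.0]] [-176.68669018 -604.99740763  961.15222124] [-2.31138088  0.01790081 -0.86679236]
top [[412.43784844384675, 0.0, 321.84589357137986], [0.0, 412.43784844384675, 192.0249685358117], [0.0, 0.0, 1.0]] [ 434.99883555   40.24708004 1162.83223868] [-3.03136994e+00  2.92182266e-03 -1.59460889e+00]
wrist [[298.47339031685243, 0.0, 315.0244412987769], [0.0, 298.47339031685243, 199.75845560552224], [0.0, 0.0, 1.0]] [ 82.06567063 549.54477605 372.50307703] [2.81438989e+00 1.97791328e-03 1.27294725e+00]
```

View pics/scene0.png

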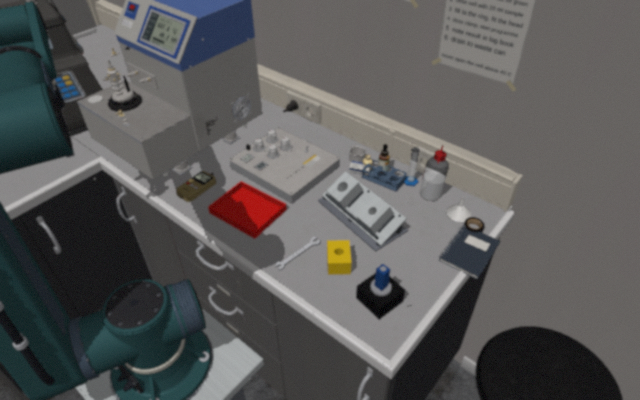

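View pics/top0.png

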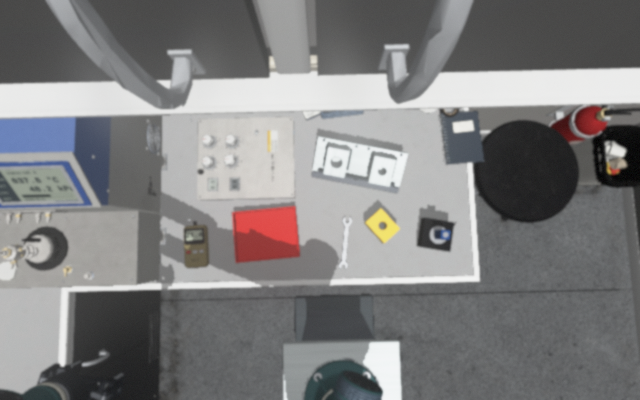

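View pics/wrist0.png

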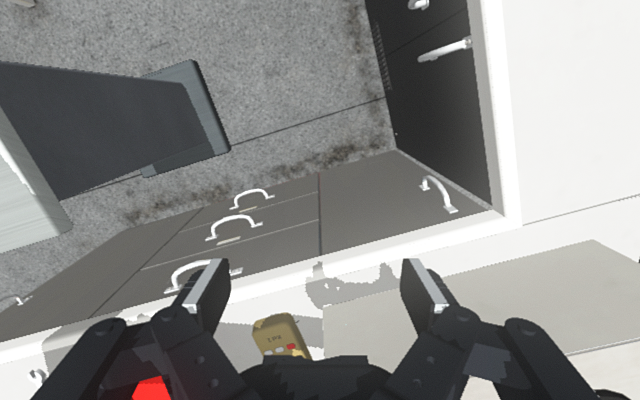

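```bash
cat > h.py <<'E'
from cell import readout, eyes, workorder
import cv2, numpy as np
from scipy.spatial.transform import Rotation as Rn
def R(r): return Rn.from_euler('xyz',r).as_matrix()
def ray(f,u,v):
    d=np.linalg.solve(f["mtx"],[u,v,1.0]); return np.array(f["position"]),R(f["rotation"])@d
def onz(f,u,v,z):
    p,d=ray(f,u,v); return p+d*(z-p[2])/d[2]
def proj(f,X):
    c=f["mtx"]@(R(f["rotation"]).T@(np.array(X)-f["position"])); return c[:2]/c[2]
def tri(rays):
    A=np.zeros((3,3));b=np.zeros(3)
    for p,d in rays:
        d=d/np.linalg.norm(d);M=np.eye(3)-np.outer(d,d);A+=M;b+=M@p
    X=np.linalg.solve(A,b)
    return X,[float(np.linalg.norm(np.cross(X-p,d/np.linalg.norm(d)))) for p,d in rays]
def crop(f,name,x0,x1,y0,y1,k):
    im=f["color"][y0:y1,x0:x1,::-1]; cv2.imwrite(f"pics/{name}.png",cv2.resize(im,None,fx=k,fy=k,interpolation=cv2.INTER_CUBIC))
E
python3 - <<'E'
from h import *
import pickle
f=eyes.grab_frame("top"); s=eyes.grab_frame("scene"); pickle.dump((f,s),open("f0.pkl","wb"))
crop(f,"topc",300,460,110,260,5); crop(s,"scenec",300,420,160,320,3.7)
crop(s,"scener",310,420,165,250,7)
hsv=cv2.cvtColor(f["color"],cv2.COLOR_RGB2HSV)
m=((hsv[...,0]<8)|(hsv[...,0]>172))&(hsv[...,1]>180)&(hsv[...,2]>90); m[:, :220]=0; m[:,310:]=0
c=max(cv2.findContours(m.astype('uint8'),0,2)[0],key=cv2.contourArea)
r=cv2.minAreaRect(c);print("tray",r); print([onz(f,*p,26).round() for p in cv2.boxPoints(r)], onz(f,*r[0],26))
for n,u,v,z in [("restTL",316,135,0),("holder",436,235,48)]: print(n,onz(f,u,v,z).round())
E
```

```text
Traceback (most recent call last):
ValueError: max() iterable argument is empty
```

View pics/topc.png

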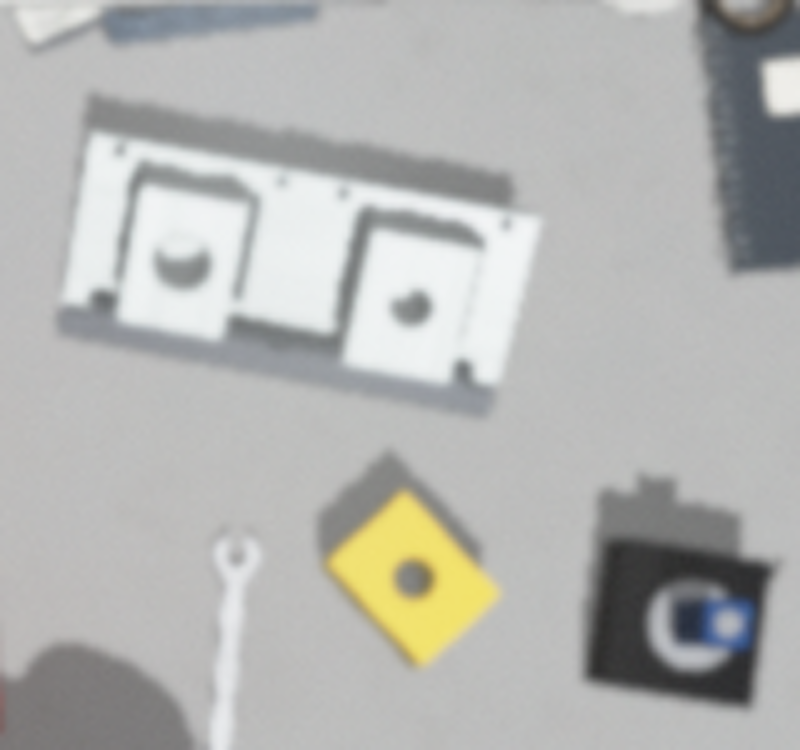

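View pics/scenec.png

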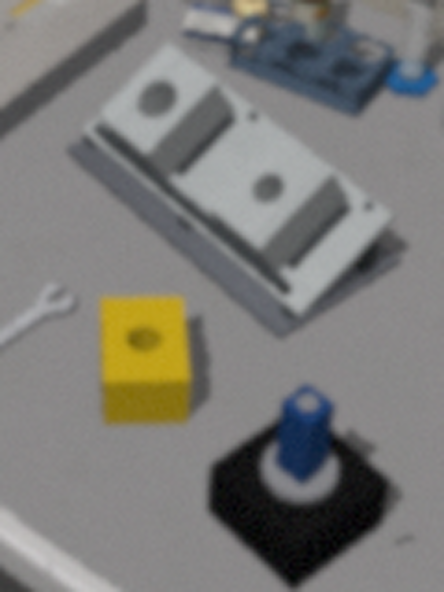

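View pics/scener.png

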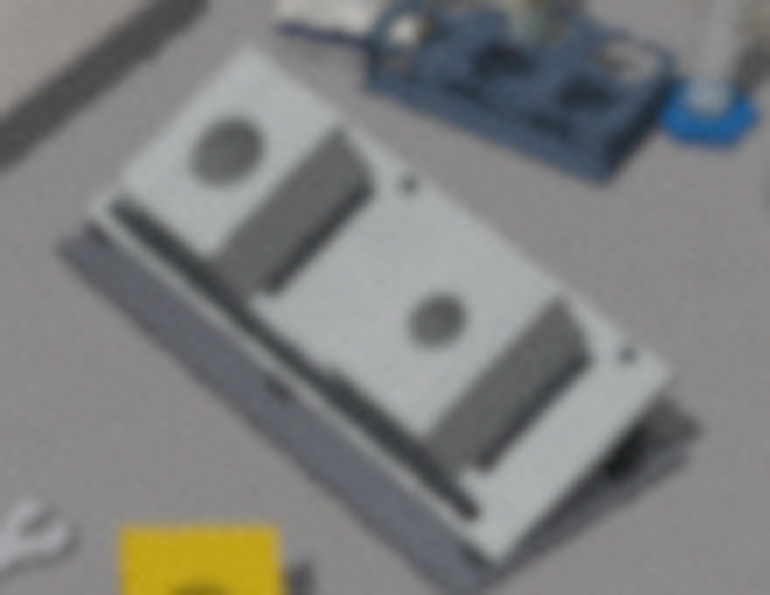

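Run:
```python
from h import *
import pickle
f,s=pickle.load(open("f0.pkl","rb"))
print(f["color"][230,265],s["color"][205,245])
hsv=cv2.cvtColor(f["color"],cv2.COLOR_RGB2HSV)
print(hsv[230,265])
a=f["color"].astype(int)
m=(a[...,0]>1.8*a[...,1])&(a[...,0]>70); m[:, :220]=0; m[:,310:]=0; m[:190]=0;m[280:]=0
c=max(cv2.findContours(m.astype('uint8'),0,2)[0],key=cv2.contourArea)
r=cv2.minAreaRect(c);print("tray",r); print([onz(f,*p,26).round() for p in cv2.boxPoints(r)], onz(f,*r[0],26))
for n,a,b in [("holeL",(336.4,163.0),(342.4,186.6)),("holeR",(382.2,171.2),(372.4,210.9)),("handletop",(300+727/5,110+624/5),(300+308/3.7,160+400/3.7)),
 ("restTR",(300+541/5,110+216/5),(310+672/7,165+375/7)),("restBR",(300+496/5,110+385/5),(310+492/7,165+560/7)),("restBL",(300+62/5,110+305/5),(310+90/7,165+208/7))]:
    print(n,tri([ray(f,*a),ray(s,*b)]))
for n,u,v in [("hBL",586,680),("hBR",750,708),("hTR",770,567),("hTL",607,540)]: print(n,onz(f,300+u/5,110+v/5,48).round(1))
print("collar",onz(f,300+690/5,110+625/5,56))
```

```text
[224  75  72] [161  23  18]
[  1 173 224]
tray ((265.10675048828125, 233.87078857421875), (50.39103317260742, 63.569496154785156), 84.5596694946289)
[array([512., 292.,  26.]), array([524., 117.,  26.]), array([387., 107.,  26.]), array([375., 279.,  26.])] [449.1413408 198.9423976  26.       ]
holeL (array([ 6.31817157e+02, -1.01686983e-01,  7.94223232e+01]), [0.0772955985141899, 0.07729559851414537])
holeR (array([ 606.46248834, -120.77507236,   78.3094919 ]), [0.6099548604478614, 0.6099548604477831])
handletop (array([ 434.86316245, -267.60609113,  118.91045983]), [0.027167773687581172, 0.027167773687599223])
restTR (array([ 656.90013052, -195.83301487,   58.52853891]), [1.3043442524172761, 1.3043442524173094])
restBR (array([ 570.70441295, -176.18972875,   14.29760254]), [0.5506046808697782, 0.5506046808700158])
restBL (array([622.62296336,  64.85758103,  18.04358565]), [1.1775574439188137, 1.1775574439186502])
hBL [ 406.8 -211.3   48. ]
hBR [ 389.9 -298.2   48. ]
hTR [ 464.8 -313.4   48. ]
hTL [ 481.4 -226.4   48. ]
collar [ 434.77540532 -266.39260178   56.        ]
```

```bash
cat > mv.py <<'E'
import sys,json,os
import numpy as np
from scipy.spatial.transform import Rotation as Rn
F='cmd.json'
if not os.path.exists(F): json.dump([161.388,525.804,250.341,np.pi,0,2.8438],open(F,'w'))
def TR(p): return np.array(p[:3]),Rn.from_euler('xyz',p[3:])
def plan(tgt):
    "numbers for rows from the commanded pose to tgt"
    p,r=TR(json.load(open(F))); q,s=TR(tgt)
    a=(r.inv()*s).as_rotvec()/(np.pi/4); t=r.inv().apply(q-p)/1000
    print("turn",a.round(4),"shift",t.round(4)," min rows",round(max(np.linalg.norm(t)/.05,np.linalg.norm(a)*45/8.59),1))
def done(v):
    "record the move sent: [ax,ay,az,tx,ty,tz]"
    p,r=TR(json.load(open(F))); v=np.array(v,float)
    q=p+r.apply(v[3:]*1000); s=r*Rn.from_rotvec(v[:3]*np.pi/4)
    o=list(q)+list(s.as_euler('xyz')); json.dump(o,open(F,'w')); print("cmd",np.round(o,3))
E
python3 -c "
from mv import *
plan([540,-60,250,np.pi,0,2.934])"
```

```text
turn [ 0.      0.     -0.1148] shift [-5.338e-01 -4.489e-01  3.000e-04]  min rows 14.0
```

apply_moves(rows=[0,0,-0.057,-0.267,-0.2245,0,1,0,0,-0.057,-0.267,-0.2245,0,1,0,0,-0.057,-0.267,-0.2245,0,1,0,0,-0.057,-0.267,-0.2245,0,1,0,0,-0.057,-0.267,-0.2245,0,1,0,0,-0.057,-0.267,-0.2245,0,1,0,0,-0.057,-0.267,-0.2245,0,1,0,0,-0.057,-0.267,-0.2245,0,1,0,0,-0.057,-0.267,-0.2245,0,1])

```text
time_s: 1.15
tcp_pos: [351.2, 232.0, 250.3]
orientation: [3.141, -0.001, 2.885]
wrist_force: [-0.4, 0.2, 0.5]
opening: 85.5
```

```bash
python3 -c "
from mv import *
done([0,0,-0.057,-0.267,-0.2245,0])
plan([540,-60,250,np.pi,0,2.934])"
```

```text
cmd [350.766 232.844 250.341   3.142   0.      2.889]
turn [ 0.      0.     -0.0578] shift [-0.2565 -0.2361  0.0003]  min rows 7.0
```

apply_moves(rows=[0,0,-0.058,-0.2565,-0.236,0,1,0,0,-0.058,-0.2565,-0.236,0,1,0,0,-0.058,-0.2565,-0.236,0,1,0,0,-0.058,-0.2565,-0.236,0,1,0,0,-0.058,-0.2565,-0.236,0,1,0,0,-0.058,-0.2565,-0.236,0,1,0,0,-0.058,-0.2565,-0.236,0,1,0,0,-0.058,-0.2565,-0.236,0,1,0,0,-0.058,-0.2565,-0.236,0,1,0,0,-0.058,-0.2565,-0.236,0,1])

```text
time_s: 2.15
tcp_pos: [539.8, -57.6, 250.3]
orientation: [3.141, -0.001, 2.937]
wrist_force: [-0.7, 0.3, 1.2]
opening: 85.3
```

```bash
python3 -c "
from mv import *
done([0,0,-0.058,-0.2565,-0.236,0])
from h import *
import pickle
w=eyes.grab_frame('wrist');s=eyes.grab_frame('scene');t=eyes.grab_frame('top');pickle.dump((w,s,t),open('f1.pkl','wb'))
cv2.imwrite('pics/w1.png',w['color'][:,:,::-1]);print(readout.observe()['tcp_pos'],readout.observe()['qpos'],w['position'],w['rotation'])
"
```

```text
cmd [540.02  -59.852 250.341   3.142   0.      2.934]
[539.6577825  -58.0124559  250.82653973] [-2.11764618e-01  7.04709725e-02  1.38763767e+00  3.67418614e-04
  1.68274136e+00 -1.57780151e+00] [458.67089672 -41.3166441  373.56465908] [ 2.81478778e+00 -9.68511028e-04  1.36624599e+00]
```

View pics/w1.png

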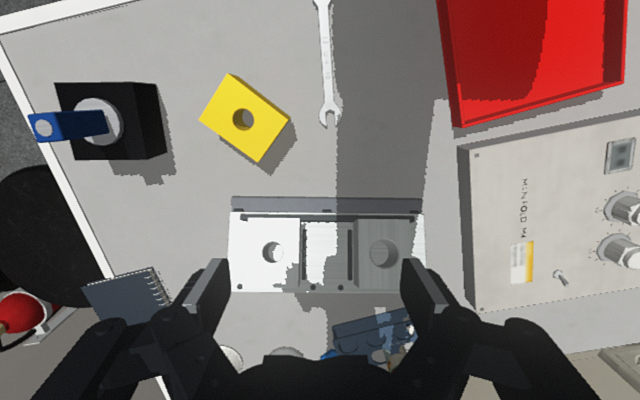

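```bash
python3 -c "
from h import *
import pickle
w,s,t=pickle.load(open('f1.pkl','rb'))
crop(w,'w1a',220,440,190,300,3.6); crop(w,'w1b',20,180,60,190,5)
"
```

```text
(no output)
```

View pics/w1a.png

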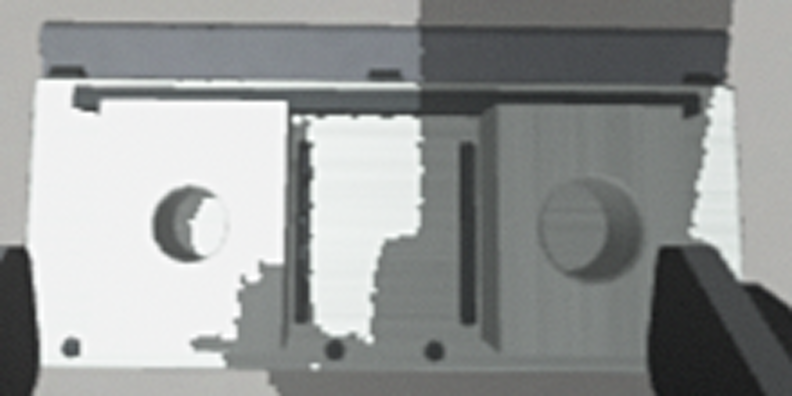

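View pics/w1b.png

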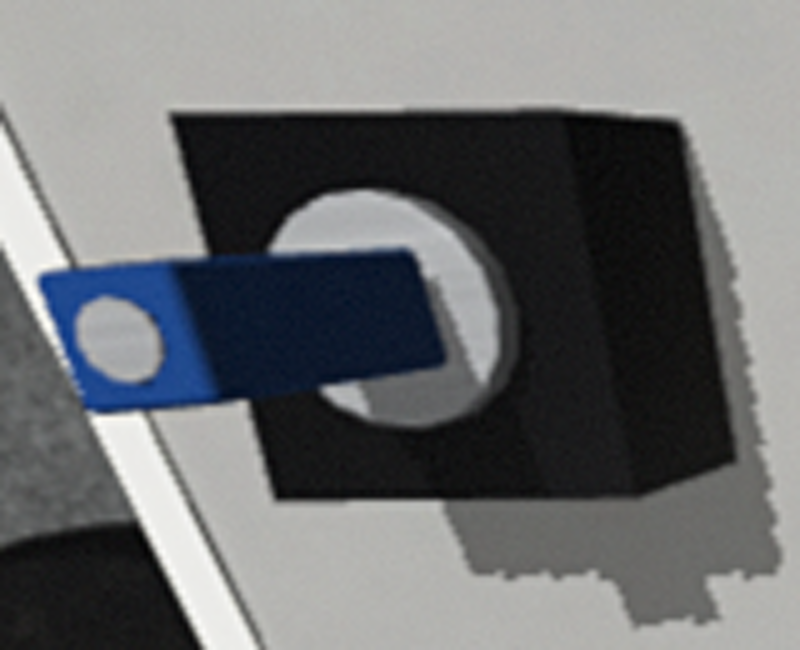

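```bash
python3 -c "
from h import *
import pickle
w,s,t=pickle.load(open('f1.pkl','rb'))
P=[onz(w,20+u/5,60+v/5,118) for u,v in [(40,275),(175,262),(222,398),(90,412)]]
for p in P: print(p.round(1))
print('handle',np.mean(P,0))
e=P[1]-P[0]+P[2]-P[3]; print('y-edge',e/2,np.arctan2(-e[0],e[1]))
e=P[0]-P[3]+P[1]-P[2]; print('x-edge',e/2)
hb=[onz(w,20+u/5,60+v/5,48) for u,v in [(172,115),(565,112),(638,495),(275,498)]]
print('holder',np.mean(hb,0)); [print(p.round(1)) for p in hb]
hT={'L':[(336.4,163.0),(342.4,186.6),(384.2,253.6)],'R':[(382.2,171.2),(372.4,210.9),(272.9,252.4)]}
X={}
for k,v in hT.items():
  for nm,sel in (('TS',[(t,0),(s,1)]),('WT',[(w,2),(t,0)]),('WS',[(w,2),(s,1)]),('all',[(t,0),(s,1),(w,2)])):
    x=tri([ray(f,*v[i]) for f,i in sel]); X[k,nm]=x[0]; print(k,nm,x[0].round(1),np.round(x[1],1))
  print(k,'w at 79.5',onz(w,*v[2],79.5).round(1),'t',onz(t,*v[0],79.5).round(1),'s',onz(s,*v[1],79.5).round(1))
d=X['L','all']-X['R','all'];print(np.linalg.norm(d),np.arctan2(-d[0],d[1]))
"
```

```text
[ 423.2 -275.2  118. ]
[ 425.8 -252.5  118. ]
[ 447.8 -255.3  118. ]
[ 445.5 -278.3  118. ]
handle [ 435.58723423 -265.31266873  118.        ]
y-edge [ 2.49767548 22.87287117  0.        ] -0.1087672058092265
x-edge [-22.11274204   2.88262826   0.        ]
holder [ 436.62122094 -265.71953861   48.        ]
[ 390.3 -297.3   48. ]
[ 405.9 -218.9   48. ]
[ 483.  -234.1   48. ]
[ 467.3 -312.6   48. ]
L TS [ 6.318e+02 -1.000e-01  7.940e+01] [0.1 0.1]
L WT [6.308e+02 2.000e-01 8.420e+01] [0.1 0.1]
L WS [634.8   1.5  76.8] [0.4 0.4]
L all [6.322e+02 2.000e-01 7.980e+01] [0.6 0.7 1.2]
L w at 79.5 [633.6   1.   79.5] t [631.7  -0.   79.5] s [ 6.318e+02 -2.000e-01  7.950e+01]
R TS [ 606.5 -120.8   78.3] [0.6 0.6]
R WT [ 607.  -120.3   79.1] [0.8 0.8]
R WS [ 607.7 -119.8   77. ] [0.5 0.5]
R all [ 607.1 -120.4   77.9] [0.9 0.7 0.9]
R w at 79.5 [ 607.1 -119.4   79.5] t [ 606.7 -121.    79.5] s [ 604.9 -121.1   79.5]
123.21138447930615 -0.2056989894132197
```

```bash
python3 -c "
from mv import *
from h import *
for i in range(3): print(readout.observe()['tcp_pos'],readout.observe()['orientation'])
plan([435.5,-265.8,190,np.pi,0,3.02])"
```

```text
[539.6577825  -58.0124559  250.82653973] [3.14123278e+00 7.45199991e-04 2.93687427e+00]
[539.6577825  -58.0124559  250.82653973] [3.14123278e+00 7.45199991e-04 2.93687427e+00]
[539.6577825  -58.0124559  250.82653973] [3.14123278e+00 7.45199991e-04 2.93687427e+00]
turn [-0.      0.     -0.1093] shift [ 0.0599 -0.2231  0.0603]  min rows 4.8
```

apply_moves(rows=[0,0,-0.11,0.06,-0.223,0.06,1,0,0,-0.11,0.06,-0.223,0.06,1,0,0,-0.11,0.06,-0.223,0.06,1,0,0,-0.11,0.06,-0.223,0.06,1,0,0,-0.11,0.06,-0.223,0.06,1,0,0,-0.11,0.06,-0.223,0.06,1,0,0,-0.11,0.06,-0.223,0.06,1,0,0,-0.11,0.06,-0.223,0.06,1,0,0,-0.11,0.06,-0.223,0.06,1])

```text
time_s: 3.2
tcp_pos: [436.3, -264.5, 191.1]
orientation: [-3.141, 0.001, 3.023]
wrist_force: [-0.0, 0.3, 1.0]
opening: 85.2
```

```bash
python3 -c "
from mv import *
done([0,0,-0.11,0.06,-0.223,0.06])
from h import *
import pickle
w=eyes.grab_frame('wrist');pickle.dump(w,open('f2.pkl','wb'))
crop(w,'w2',200,440,180,400,3);o=readout.observe();print(o['tcp_pos'],o['orientation'],o['qpos'])
print(w['position'],proj(w,[435.5,-265.8,118]),proj(w,[435.5,-265.8,56]))
plan([435.5,-265.8,90,np.pi,0,3.02])
"
```

```text
cmd [ 435.372 -265.71   190.341    3.142    0.       3.021]
[ 436.26697479 -264.55273038  191.00166355] [-3.14125510e+00  1.27191059e-03  3.02299566e+00] [-6.56493923e-01  1.71361603e-02  1.56173541e+00  3.61768053e-04
  1.56145584e+00 -2.10869619e+00]
[ 353.82432418 -255.02307039  314.22569999] [313.62261022 220.26322725] [313.94025579 193.7681897 ]
turn [ 0.     -0.      0.0007] shift [-1.000e-04 -1.000e-04  1.003e-01]  min rows 2.0
```

View pics/w2.png

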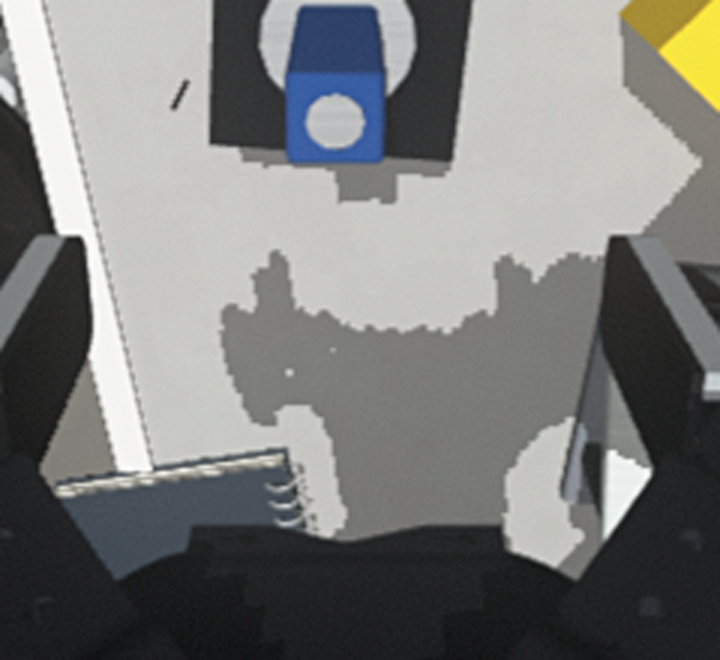

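apply_moves(rows=[0,0,0,0,-0.0015,0.05,1,0,0,0,0,-0.0015,0.08,1,0,0,0,0,-0.0015,0.1,1,0,0,0,0,-0.0015,0.1,1,0,0,0,0,-0.0015,0.1,1,0,0,0,0,-0.0015,0.1,1])

```text
time_s: 3.85
tcp_pos: [436.5, -267.7, 92.4]
orientation: [-3.14, 0.003, 3.021]
wrist_force: [0.9, -0.1, -0.2]
opening: 85.5
```

apply_moves(rows=[0,0,0,0,0,0,-1,0,0,0,0,0,0,-1,0,0,0,0,0,0,-1,0,0,0,0,0,0,-1,0,0,0,0,0,0,-1,0,0,0,0,0,0,-1,0,0,0,0,0,0,-1,0,0,0,0,0,0,-1], squeeze=60)

```text
time_s: 4.65
tcp_pos: [435.4, -267.3, 90.7]
orientation: [-3.141, 0.001, 3.02]
wrist_force: [0.3, 0.3, 3.1]
opening: 23.2
```

```bash
python3 -c "
from mv import *
done([0,0,0,0,-0.0015,0.1])
from h import *
w=eyes.grab_frame('wrist')
crop(w,'w3',200,440,180,400,3);o=readout.observe();print(o)
"
```

```text
cmd [ 435.19  -267.199   90.341    3.142    0.       3.021]
{'time_s': 4.7, 'qpos': array([-6.61693873e-01,  8.92627487e-02,  1.69296495e+00,  1.11132792e-04,
        1.35874589e+00, -2.11143928e+00]), 'joint_velocities': array([-0.00114315,  0.00214231, -0.00106083,  0.00139715,  0.00030617,
       -0.00152176]), 'joint_efforts': array([-2.21292330e-01, -3.11269569e+01, -2.75526649e+01, -5.97120775e-02,
       -1.26736611e-01, -1.83135399e-02]), 'tcp_pos': array([ 435.39110048, -267.30964941,   90.66706743]), 'orientation': array([-3.14136719e+00,  5.86696831e-04,  3.02051845e+00]), 'wrist_force': array([0.16407241, 0.77389269, 2.9404885 ]), 'wrist_torque': array([ 0.03219239,  0.04109364, -0.0043127 ]), 'opening': 23.672273522862625}
```

View pics/w3.png

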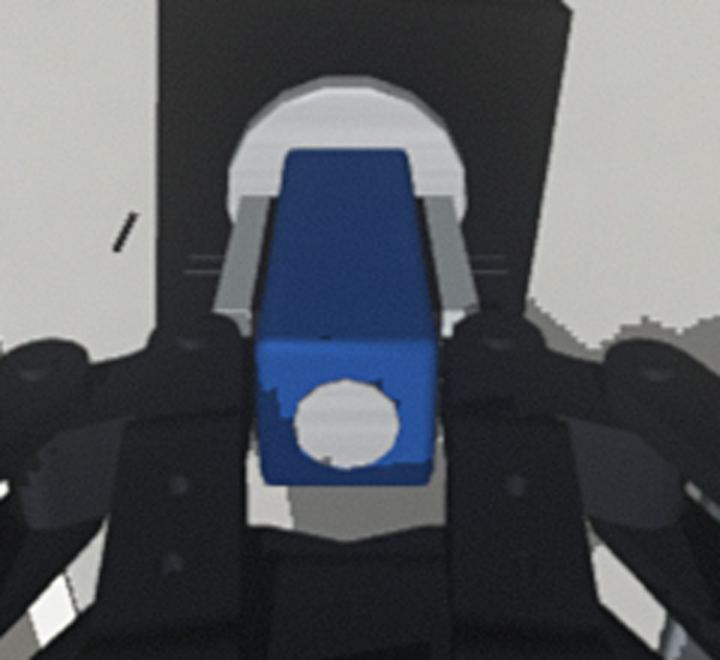

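```bash
python3 -c "
from mv import *
from h import *
w=eyes.grab_frame('wrist')
print(onz(w,200+347/3,180+412/3,118),onz(w,200+346/3,180+424/3,118))
plan([435.2,-267.2,215,np.pi,0,3.02])
"
```

```text
[ 433.74412771 -267.27004512  118.        ] [ 435.63637997 -267.63132764  118.        ]
turn [ 0.     -0.      0.0007] shift [-0.      0.     -0.1247]  min rows 2.5
```

apply_moves(rows=[0,0,0,0,0,-0.03,-1,0,0,0,0,0,-0.07,-1,0,0,0,0,0,-0.11,-1,0,0,0,0,0,-0.15,-1,0,0,0,0,0,-0.15,-1,0,0,0,0,0,-0.15,-1])

```text
time_s: 5.35
tcp_pos: [435.1, -267.3, 240.1]
orientation: [-3.141, 0.0, 3.02]
wrist_force: [0.8, 0.2, -2.3]
opening: 23.4
```

```bash
cat >> mv.py <<'E'
YR=-0.207; xr=np.array([np.cos(YR),np.sin(YR),0]); yr=np.array([-np.sin(YR),np.cos(YR),0]); zz=np.array([0,0,1.])
a28=np.radians(28); n=-np.sin(a28)*xr+np.cos(a28)*zz; ux=np.cos(a28)*xr+np.sin(a28)*zz  # up-slope
RT=Rn.from_matrix(np.column_stack([-ux,yr,-n])).as_euler('xyz')
def slope(mouth,h): return list(np.array(mouth)+n*h)+list(RT)
ML=[632,0.3,79.6]; MR=[606.8,-120.6,78.6]; TIP=82.5
E
python3 -c "
from mv import *
done([0,0,0,0,0,-0.15])
t=slope(ML,TIP+55);print(np.round(t,3));plan(t)"
```

```text
cmd [ 435.19  -267.199  240.341    3.142    0.       3.021]
[5.68826e+02 1.35670e+01 2.01005e+02 3.14200e+00 4.89000e-01 2.93500e+00]
turn [ 0.0267 -0.6218  0.1072] shift [-0.0987  0.2949  0.0393]  min rows 6.3
```

apply_moves(rows=[0.0267,-0.6218,0.1072,-0.0987,0.2949,0.0393,-1,0.0267,-0.6218,0.1072,-0.0987,0.2949,0.0393,-1,0.0267,-0.6218,0.1072,-0.0987,0.2949,0.0393,-1,0.0267,-0.6218,0.1072,-0.0987,0.2949,0.0393,-1,0.0267,-0.6218,0.1072,-0.0987,0.2949,0.0393,-1,0.0267,-0.6218,0.1072,-0.0987,0.2949,0.0393,-1,0.0267,-0.6218,0.1072,-0.0987,0.2949,0.0393,-1,0.0267,-0.6218,0.1072,-0.0987,0.2949,0.0393,-1,0.0267,-0.6218,0.1072,-0.0987,0.2949,0.0393,-1,0.0267,-0.6218,0.1072,-0.0987,0.2949,0.0393,-1])

```text
time_s: 6.35
tcp_pos: [567.8, 12.6, 199.2]
orientation: [-3.141, 0.486, 2.933]
wrist_force: [0.2, 0.5, -2.8]
opening: 23.6
```

```bash
python3 -c "
from mv import *
done([0.0267, -0.6218, 0.1072, -0.0987, 0.2949, 0.0393])
from h import *
import pickle
w=eyes.grab_frame('wrist');s=eyes.grab_frame('scene');t=eyes.grab_frame('top');pickle.dump((w,s,t),open('f4.pkl','wb'))
crop(w,'w4',120,520,100,400,2);crop(s,'s4',290,410,140,250,6);crop(t,'t4',300,420,110,210,6)
o=readout.observe();print(o['tcp_pos'],o['orientation'],o['qpos'])
tip=o['tcp_pos']+R(o['orientation'])@[0,0,TIP]; print('tip',tip)
for f in(w,s,t): print(proj(f,tip),proj(f,ML))
"
```

```text
cmd [5.68787e+02 1.36200e+01 2.01041e+02 3.14200e+00 4.89000e-01 2.93500e+00]
[568.44390086  12.32603645 200.86853419] [-3.14154201  0.48845089  2.93249502] [-0.03386934 -0.15145038  1.77224296 -0.09502135  1.04069848 -1.36755808]
tip [606.31361864   4.28583921 128.01601396]
[315.49637501 219.11583308] [316.99331622 196.47984581]
[335.65101428 177.17359665] [342.30042163 186.46347685]
[335.58711259 169.4772428 ] [336.26947974 162.90280645]
```

View pics/w4.png

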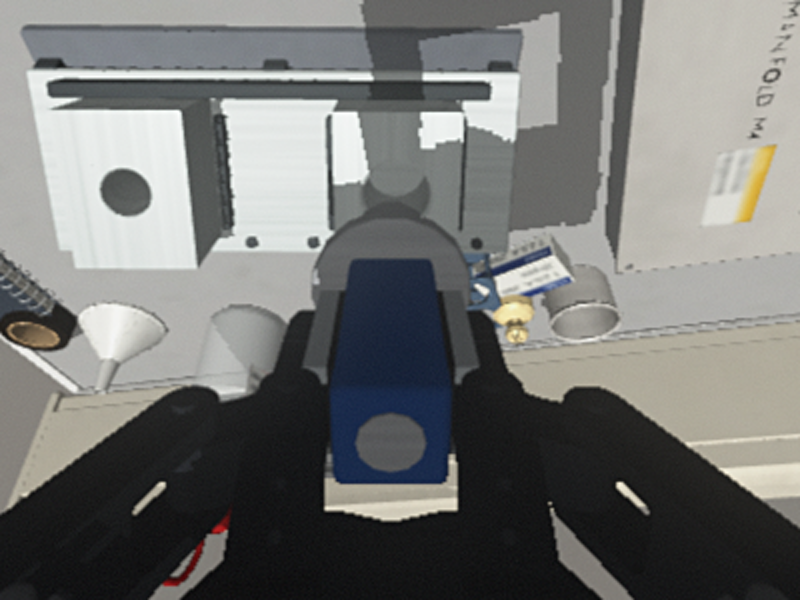

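View pics/s4.png

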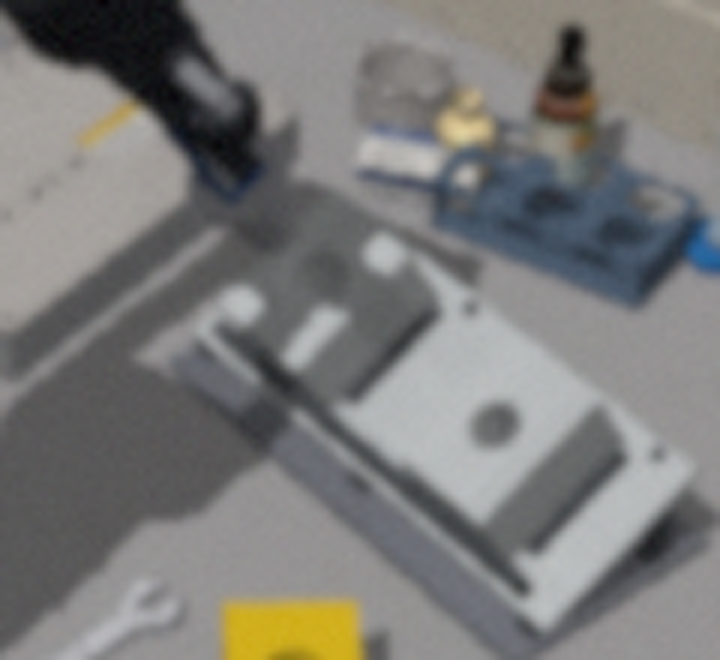

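View pics/t4.png

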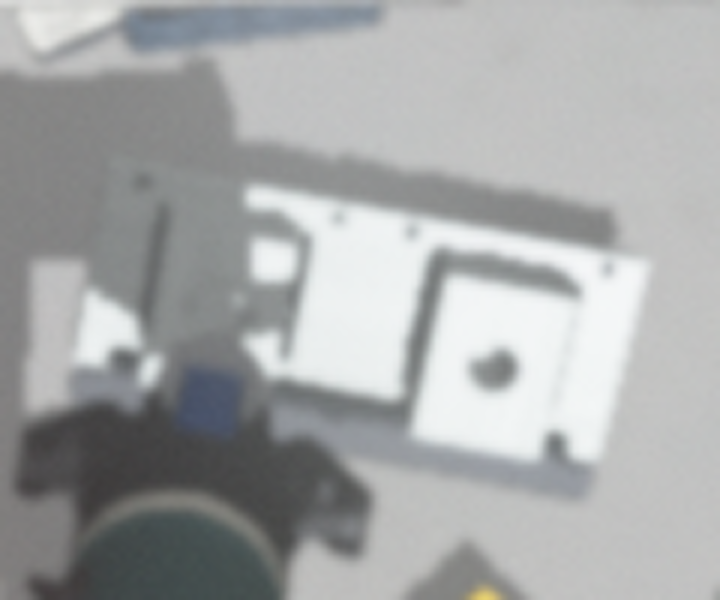

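apply_moves(rows=[0,0,0,-0.0005,0.0015,0.025,-1,0,0,0,-0.0005,0.0015,0.05,-1,0,0,0,-0.0005,0.0015,0.05,-1,0,0,0,-0.0005,0.0015,0.053,-1,0,0,0,-0.0005,0.0015,0.056,-1,0,0,0,-0.0005,0.0015,0.059,-1,0,0,0,-0.0005,0.0015,0.062,-1,0,0,0,-0.0005,0.0015,0.062,-1])

```text
time_s: 7.3
tcp_pos: [597.9, 9.1, 146.5]
orientation: [3.142, 0.489, 2.935]
wrist_force: [-1.0, 0.7, -2.8]
opening: 23.4
```

```bash
python3 -c "
from mv import *
done([0,0,0,-0.0005,0.0015,0.062])
from h import *
import pickle
w=eyes.grab_frame('wrist');crop(w,'w5',120,520,100,400,2)
o=readout.observe();print(o['tcp_pos'],o['orientation'],o['wrist_force'])
r=R(o['orientation']);tip=o['tcp_pos']+r@[0,0,TIP]; d=tip-ML;print('tip-mouth ux,y,n',d@ux,d@yr,d@n,'force tool',r.T@o['wrist_force'])
"
```

```text
cmd [5.98011e+02 9.01700e+00 1.46532e+02 3.14200e+00 4.89000e-01 2.93500e+00]
[597.96146937   9.09126285 146.54714141] [3.14147443 0.4886456  2.93464441] [ 0.2332602   0.10918054 -2.58191843]
tip-mouth ux,y,n 0.41796681491668985 1.6195789739757722 -6.901952815837651 force tool [1.03027247 0.15449892 2.37640531]
```

View pics/w5.png

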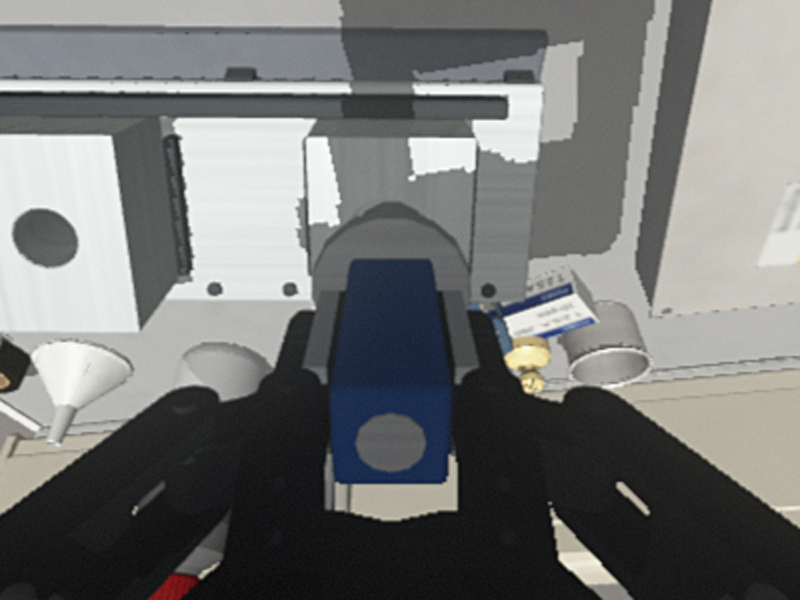

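apply_moves(rows=[0,0,0,0,0,0.005,-1,0,0,0,0,0,0.01,-1,0,0,0,0,0,0.015,-1,0,0,0,0,0,0.02,-1,0,0,0,0,0,0.02,-1])

```text
time_s: 7.85
tcp_pos: [606.9, 7.0, 127.4]
orientation: [-3.141, 0.487, 2.935]
wrist_force: [0.3, -0.4, -2.0]
opening: 23.3
```

apply_moves(rows=[0,0,0,0,0,0.004,-1,0,0,0,0,0,0.008,-1,0,0,0,0,0,0.011,-1,0,0,0,0,0,0.011,-1])

```text
time_s: 8.25
tcp_pos: [612.0, 6.0, 118.4]
orientation: [-3.142, 0.487, 2.935]
wrist_force: [-0.2, -0.7, -2.8]
opening: 23.1
```

```bash
python3 -c "
from mv import *
done([0,0,0,0,0,0.031])
from h import *
import pickle
w=eyes.grab_frame('wrist');crop(w,'w6',120,520,100,400,2);s=eyes.grab_frame('scene');crop(s,'s6',290,410,140,250,6)
o=readout.observe();print(o['tcp_pos'],o['orientation'],o['wrist_force'])
r=R(o['orientation']);tip=o['tcp_pos']+r@[0,0,TIP]; d=tip-ML;print('tip-mouth ux,y,n',d@ux,d@yr,d@n,'force tool',r.T@o['wrist_force'])
"
```

```text
cmd [6.12254e+02 6.02700e+00 1.19160e+02 3.14200e+00 4.89000e-01 2.93500e+00]
[612.23430365   6.05965277 119.01289806] [3.14144488 0.48848912 2.93454358] [-0.03336709  0.14712504 -2.2595661 ]
tip-mouth ux,y,n 0.36178586114834915 1.584643768473272 -38.06340229887492 force tool [1.11593969 0.13683286 1.96579588]
```

View pics/w6.png

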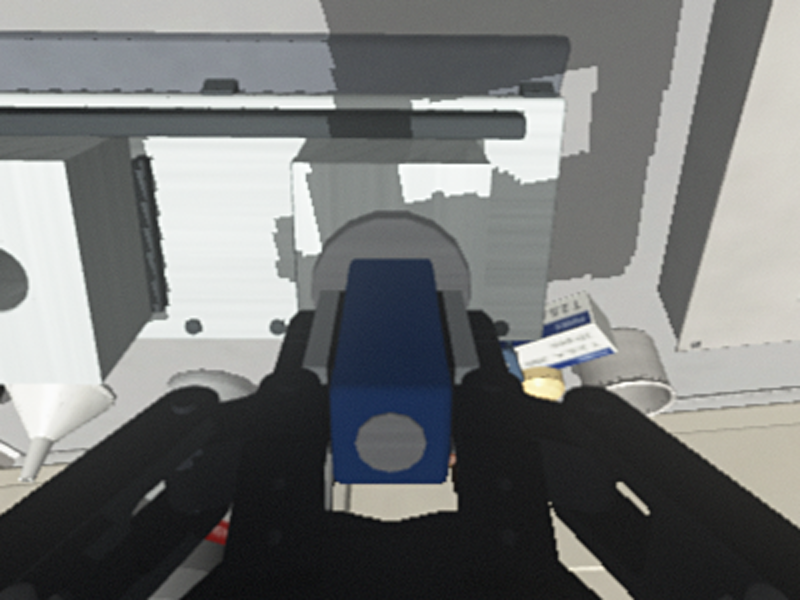

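View pics/s6.png

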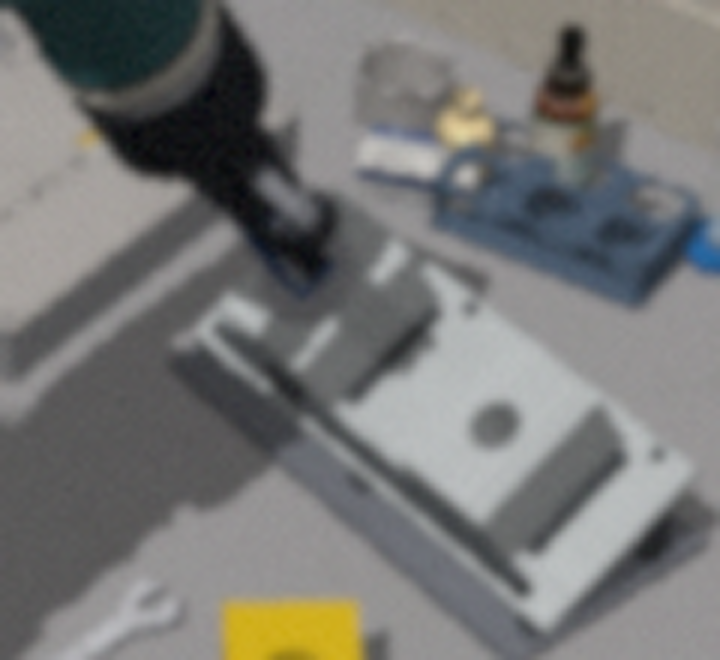

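apply_moves(rows=[0,0,0,0,0,0.001,-1,0,0,0,0,0,0.002,-1,0,0,0,0,0,0.002,-1])

```text
time_s: 8.65
tcp_pos: [613.3, 5.9, 117.8]
orientation: [3.141, 0.489, 2.935]
wrist_force: [-1.6, 0.4, -0.5]
opening: 23.0
```

apply_moves(rows=[0,0,0,0,0,-0.01,-1,0,0,0,0,0,-0.025,-1,0,0,0,0,0,-0.04,-1,0,0,0,0,0,-0.06,-1,0,0,0,0,0,-0.08,-1,0,0,0,0,0,-0.08,-1])

```text
time_s: 9.25
tcp_pos: [577.5, 13.9, 193.7]
orientation: [3.14, 0.498, 2.934]
wrist_force: [0.5, -0.4, -1.9]
opening: 23.2
```

```bash
python3 -c "
from mv import *
done([0,0,0,0,0,0.002]);done([0,0,0,0,0,-0.08])
from h import *
o=readout.observe();print(o['tcp_pos'])
plan(slope(np.array(MR)+yr*1.2,TIP+40))
"
```

```text
cmd [6.13173e+02 5.83400e+00 1.17394e+02 3.14200e+00 4.89000e-01 2.93500e+00]
cmd [5.76418e+02 1.35510e+01 1.88031e+02 3.14200e+00 4.89000e-01 2.93500e+00]
[577.49675619  13.89878074 193.70313336]
turn [ 0. -0.  0.] shift [ 0.0008 -0.1238  0.001 ]  min rows 2.5
```

apply_moves(rows=[0,0,0,0.0008,-0.04,0,-1,0,0,0,0.0008,-0.08,0,-1,0,0,0,0.0008,-0.124,0,-1,0,0,0,0.0008,-0.124,0,-1,0,0,0,0.0008,-0.124,0,-1,0,0,0,0.0008,-0.124,0,-1,0,0,0,0.0008,-0.124,0,-1])

```text
time_s: 9.95
tcp_pos: [550.4, -106.4, 187.4]
orientation: [3.141, 0.488, 2.936]
wrist_force: [0.9, -0.0, -1.6]
opening: 23.3
```

```bash
python3 -c "
from mv import *
done([0,0,0,.0008,-0.124,0])
from h import *
w=eyes.grab_frame('wrist');crop(w,'w7',120,520,100,400,2)
o=readout.observe();print(o['tcp_pos'],o['orientation'],o['wrist_force'])
r=R(o['orientation']);tip=o['tcp_pos']+r@[0,0,TIP]; d=tip-MR;print('tip-mouth ux,y,n',d@ux,d@yr,d@n); print(proj(w,MR),proj(w,ML),proj(w,tip))
"
```

```text
cmd [ 5.50244e+02 -1.07657e+02  1.87653e+02  3.14200e+00  4.89000e-01
  2.93500e+00]
[ 550.44638311 -106.30201912  187.42360395] [3.1412965  0.48834246 2.93665248] [-0.38352894 -0.07026647 -2.1106528 ]
tip-mouth ux,y,n -0.22907051282026308 2.5148363318699483 40.856820844994985
[312.65750858 199.22099924] [454.6136934  200.05481069] [315.70193519 216.52417402]
```

View pics/w7.png

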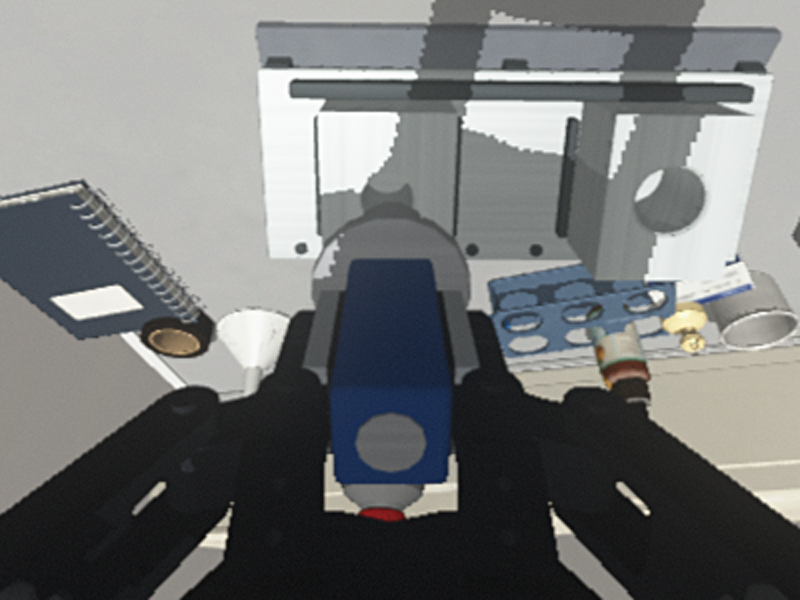

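apply_moves(rows=[0,0,0,0,-0.0015,0.02,-1,0,0,0,0,-0.0015,0.034,-1,0,0,0,0,-0.0015,0.034,-1,0,0,0,0,-0.0015,0.034,-1,0,0,0,0,-0.0015,0.036,-1,0,0,0,0,-0.0015,0.037,-1,0,0,0,0,-0.0015,0.037,-1])

```text
time_s: 10.7
tcp_pos: [567.1, -112.7, 155.4]
orientation: [3.142, 0.489, 2.935]
wrist_force: [-1.0, -0.8, -2.4]
opening: 23.0
```

apply_moves(rows=[0,0,0,0,0,0.001,-1,0,0,0,0,0,0.002,-1,0,0,0,0,0,0.002,-1])

```text
time_s: 11.0
tcp_pos: [567.8, -112.9, 153.1]
orientation: [3.141, 0.488, 2.934]
wrist_force: [-0.0, -0.9, -2.7]
opening: 22.8
```

```bash
python3 -c "
from mv import *
done([0,0,0,0,-0.0015,0.037]);done([0,0,0,0,0,.002])
from h import *
w=eyes.grab_frame('wrist');crop(w,'w8',120,520,100,400,2)
o=readout.observe();print(o['tcp_pos'],o['orientation'],o['wrist_force'])
r=R(o['orientation']);tip=o['tcp_pos']+r@[0,0,TIP]; d=tip-MR;print('tip-mouth ux,y,n',d@ux,d@yr,d@n)
"
```

```text
cmd [ 5.66934e+02 -1.12694e+02  1.54984e+02  3.14200e+00  4.89000e-01
  2.93500e+00]
cmd [ 5.67853e+02 -1.12887e+02  1.53218e+02  3.14200e+00  4.89000e-01
  2.93500e+00]
[ 567.79225709 -112.9102487   153.08960104] [3.14142663 0.48853039 2.93442952] [ 0.48911751  0.95311548 -2.83261708]
tip-mouth ux,y,n -0.14456469850648188 -0.4840914424062525 1.9344622837874383
```

View pics/w8.png

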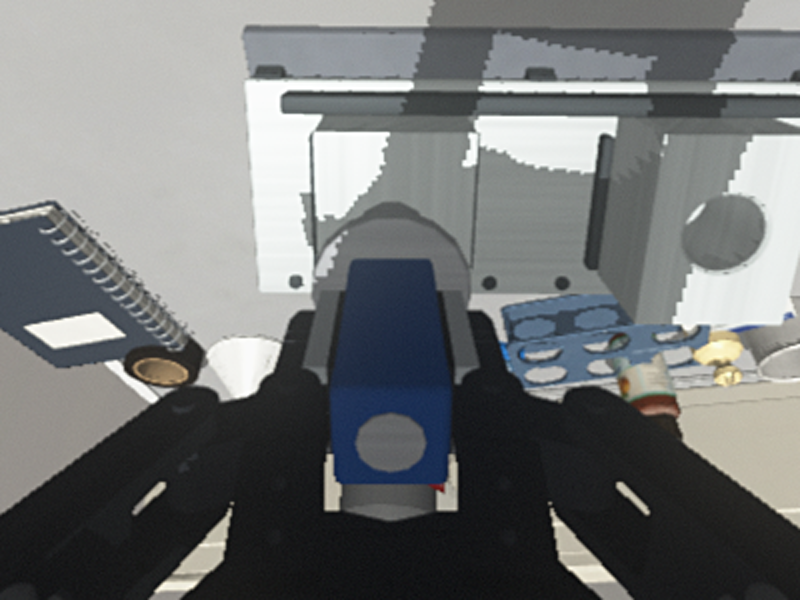

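apply_moves(rows=[0,0,0,0,0.001,0,-1,0,0,0,0,0.001,0.001,-1,0,0,0,0,0.001,0.002,-1,0,0,0,0,0.001,0.002,-1])

```text
time_s: 11.45
tcp_pos: [568.7, -111.9, 152.9]
orientation: [-3.141, 0.489, 2.935]
wrist_force: [-8.1, 2.2, 6.5]
opening: 23.3
```

apply_moves(rows=[0,0,0,0,0,0.001,-1,0,0,0,0,0,0.001,-1,0,0,0,0,0,0.001,-1])

```text
time_s: 11.75
tcp_pos: [568.9, -112.0, 152.9]
orientation: [-3.141, 0.489, 2.935]
wrist_force: [-12.5, 2.8, 10.9]
opening: 23.1
```

apply_moves(rows=[0,0,0,0,0,-0.02,-1,0,0,0,0,0,-0.05,-1,0,0,0,0,0,-0.08,-1,0,0,0,0,0,-0.08,-1,0,0,0,0,0,-0.08,-1])

```text
time_s: 12.25
tcp_pos: [532.9, -104.6, 221.7]
orientation: [-3.141, 0.49, 2.935]
wrist_force: [-0.6, 0.4, -2.8]
opening: 23.3
```

```bash
python3 -c "
from mv import *
done([0,0,0,0,0.001,0.002]);done([0,0,0,0,0,.001]);done([0,0,0,0,0,-.08])
from h import *
w=eyes.grab_frame('wrist');crop(w,'w9',120,520,100,400,2)
o=readout.observe();print(o['tcp_pos'],o['orientation'],o['wrist_force'])
plan([435.2,-266.4,190,np.pi,0,3.021])
"
```

```text
cmd [ 5.68978e+02 -1.12101e+02  1.51452e+02  3.14200e+00  4.89000e-01
  2.93500e+00]
cmd [ 5.69437e+02 -1.12198e+02  1.50569e+02  3.14200e+00  4.89000e-01
  2.93500e+00]
cmd [ 5.32683e+02 -1.04481e+02  2.21206e+02  3.14200e+00  4.89000e-01
  2.93500e+00]
[ 532.37293835 -104.37293968  219.84496843] [3.14124491 0.48697094 2.93442041] [-0.16626937  0.68744803 -2.34876676]
turn [-0.0269  0.6218 -0.1078] shift [ 0.0695 -0.1785 -0.0016]  min rows 3.8
```

View pics/w9.png

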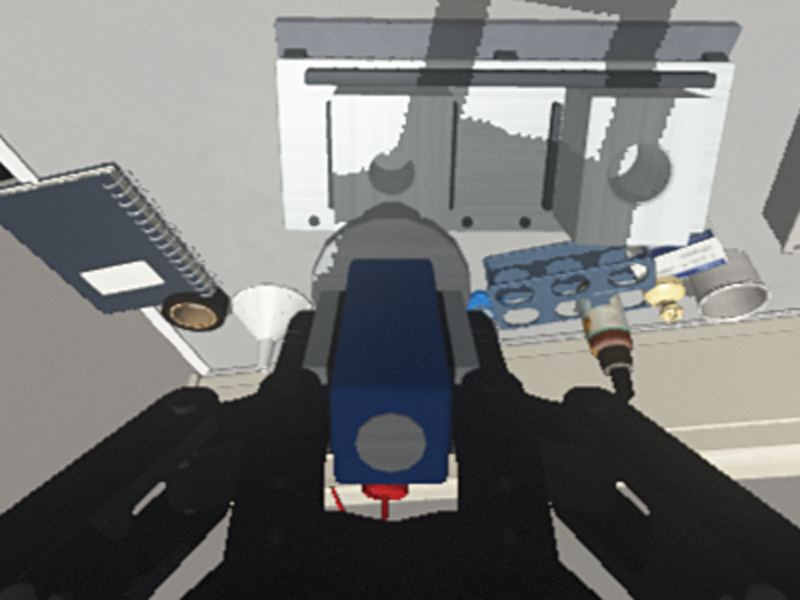

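apply_moves(rows=[-0.0269,0.6218,-0.1078,0.0695,-0.1785,-0.0016,-1,-0.0269,0.6218,-0.1078,0.0695,-0.1785,-0.0016,-1,-0.0269,0.6218,-0.1078,0.0695,-0.1785,-0.0016,-1,-0.0269,0.6218,-0.1078,0.0695,-0.1785,-0.0016,-1,-0.0269,0.6218,-0.1078,0.0695,-0.1785,-0.0016,-1,-0.0269,0.6218,-0.1078,0.0695,-0.1785,-0.0016,-1,-0.0269,0.6218,-0.1078,0.0695,-0.1785,-0.0016,-1,-0.0269,0.6218,-0.1078,0.0695,-0.1785,-0.0016,-1])

```text
time_s: 13.1
tcp_pos: [435.6, -265.3, 189.7]
orientation: [3.141, 0.0, 3.023]
wrist_force: [-0.2, -0.1, -1.5]
opening: 23.2
```

```bash
python3 -c "
from mv import *
done([-0.0269, 0.6218, -0.1078, 0.0695, -0.1785, -0.0016])
from h import *
w=eyes.grab_frame('wrist');crop(w,'w10',120,520,60,360,2)
o=readout.observe();print(o['tcp_pos'],o['orientation'],o['wrist_force'])
plan([435.2,-266.4,92,np.pi,0,3.021])
"
```

```text
cmd [ 435.208 -266.405  189.989    3.142   -0.       3.021]
[ 435.62729893 -265.2973705   190.02083137] [3.14147813e+00 6.80308457e-04 3.02283081e+00] [ 0.0773928   0.10485997 -3.14989759]
turn [ 0. -0.  0.] shift [0.    0.    0.098]  min rows 2.0
```

View pics/w10.png

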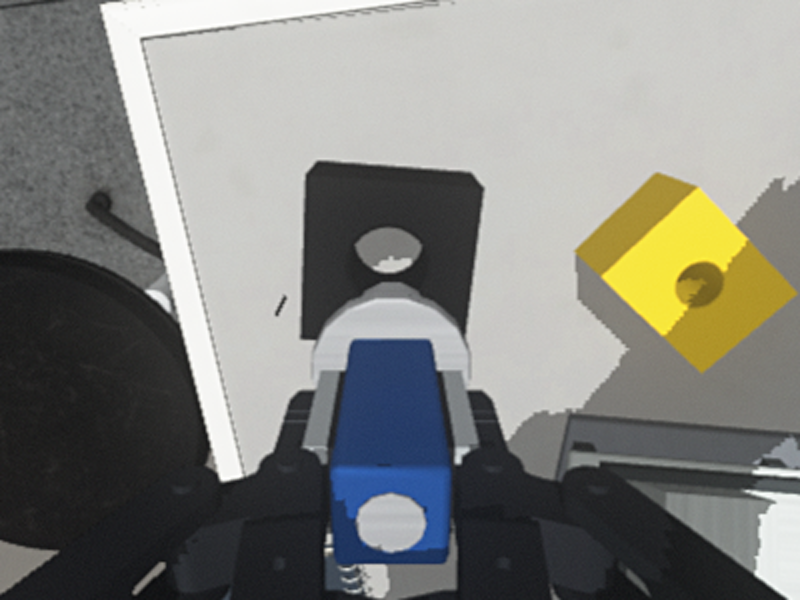

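apply_moves(rows=[0,0,0,0,-0.0005,0.04,-1,0,0,0,0,-0.0005,0.06,-1,0,0,0,0,-0.0005,0.075,-1,0,0,0,0,-0.0005,0.088,-1,0,0,0,0,-0.0005,0.095,-1,0,0,0,0,-0.0005,0.098,-1,0,0,0,0,-0.0005,0.098,-1])

```text
time_s: 13.85
tcp_pos: [435.4, -266.9, 92.2]
orientation: [-3.141, 0.0, 3.021]
wrist_force: [0.3, 0.6, -2.1]
opening: 23.5
```

apply_moves(rows=[0,0,0,0,0,0.001,-1,0,0,0,0,0,0.0015,-1,0,0,0,0,0,0.0015,-1,0,0,0,0,0,0.0015,-1])

```text
time_s: 14.25
tcp_pos: [435.3, -267.0, 90.8]
orientation: [-3.141, 0.001, 3.021]
wrist_force: [-0.7, -0.1, -2.4]
opening: 23.3
```

apply_moves(rows=[0,0,0,0,0,0.0007,-1,0,0,0,0,0,0.001,-1,0,0,0,0,0,0.001,-1])

```text
time_s: 14.55
tcp_pos: [435.3, -267.1, 90.7]
orientation: [-3.141, 0.001, 3.021]
wrist_force: [-2.0, 1.4, 5.6]
opening: 23.6
```

Seated (the force has turned upwards). I open a little at first, then fully, and rise.

apply_moves(rows=[0,0,0,0,0,0,-0.2,0,0,0,0,0,0,0,0,0,0,0,0,0,0.5,0,0,0,0,0,0,1,0,0,0,0,0,0,1,0,0,0,0,0,0,1,0,0,0,0,0,0,1])

```text
time_s: 15.25
tcp_pos: [435.2, -266.9, 89.4]
orientation: [3.141, -0.0, 3.021]
wrist_force: [-0.4, -0.2, -0.3]
opening: 85.2
```

apply_moves(rows=[0,0,0,0,0,-0.04,1,0,0,0,0,0,-0.09,1,0,0,0,0,0,-0.14,1,0,0,0,0,0,-0.14,1,0,0,0,0,0,-0.14,1])

```text
time_s: 15.75
tcp_pos: [435.8, -267.4, 231.4]
orientation: [-3.139, 0.004, 3.021]
wrist_force: [-0.3, 0.2, -0.7]
opening: 85.6
```

```bash
python3 -c "
from mv import *
done([0,0,0,0,-.0005,.098]);done([0,0,0,0,0,.0025]);done([0,0,0,0,0,-.14])
from h import *
w=eyes.grab_frame('wrist');crop(w,'w11',120,520,60,360,2)
plan(slope(np.array(MR)+yr*0.5-n*22.5,90))
B=slope(np.array(MR)+yr*0.5-n*45,25);print(np.round(B,3))
"
```

```text
cmd [ 435.148 -266.898   91.989    3.142   -0.       3.021]
cmd [ 435.148 -266.897   89.489    3.142   -0.       3.021]
cmd [ 435.148 -266.903  229.489    3.142   -0.       3.021]
turn [ 0.0269 -0.6218  0.1078] shift [-0.1213  0.1691  0.0913]  min rows 4.5
[ 6.16092e+02 -1.22040e+02  6.09410e+01  3.14200e+00  4.89000e-01
  2.93500e+00]
```

View pics/w11.png

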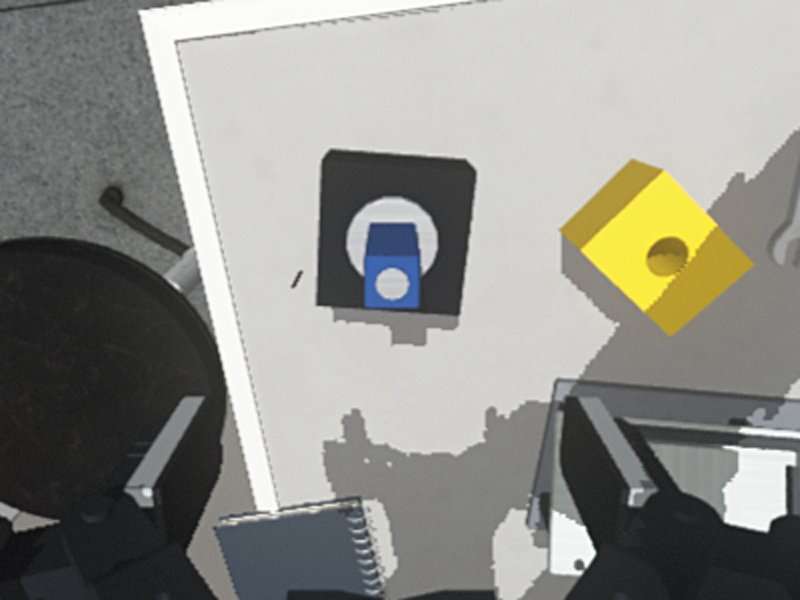

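apply_moves(rows=[0.0269,-0.6218,0.1078,-0.1213,0.1691,0.0913,1,0.0269,-0.6218,0.1078,-0.1213,0.1691,0.0913,1,0.0269,-0.6218,0.1078,-0.1213,0.1691,0.0913,1,0.0269,-0.6218,0.1078,-0.1213,0.1691,0.0913,1,0.0269,-0.6218,0.1078,-0.1213,0.1691,0.0913,1,0.0269,-0.6218,0.1078,-0.1213,0.1691,0.0913,1,0.0269,-0.6218,0.1078,-0.1213,0.1691,0.0913,1,0.0269,-0.6218,0.1078,-0.1213,0.1691,0.0913,1])

```text
time_s: 16.6
tcp_pos: [575.5, -114.4, 137.9]
orientation: [-3.141, 0.488, 2.934]
wrist_force: [-0.4, 0.2, 0.1]
opening: 85.0
```

```bash
python3 -c "
from mv import *
done([0.0269, -0.6218, 0.1078, -0.1213, 0.1691, 0.0913])
from h import *
w=eyes.grab_frame('wrist');crop(w,'w12',120,520,100,400,2)
o=readout.observe();print(o['tcp_pos'],o['orientation'],proj(w,MR))
"
```

```text
cmd [ 5.75909e+02 -1.13619e+02  1.38195e+02  3.14200e+00  4.89000e-01
  2.93500e+00]
[ 575.72012112 -114.76111886  138.48070901] [-3.14136125  0.48900295  2.93321528] [316.24746016 225.14609809]
```

View pics/w12.png

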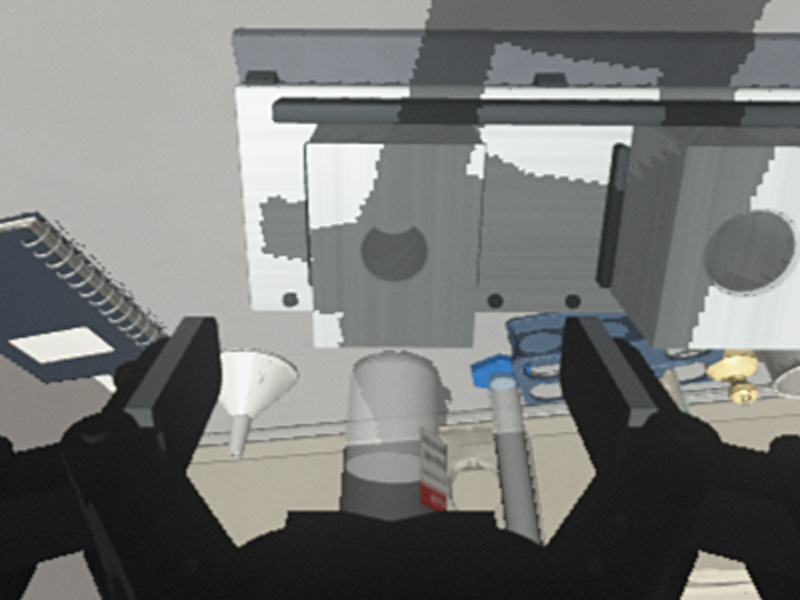

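apply_moves(rows=[0,0,0,0,0.001,0.03,1,0,0,0,0,0.001,0.055,1,0,0,0,0,0.001,0.075,1,0,0,0,0,0.001,0.0875,1,0,0,0,0,0.001,0.0875,1,0,0,0,0,0.001,0.0875,1])

```text
time_s: 17.25
tcp_pos: [616.5, -121.7, 61.6]
orientation: [-3.142, 0.49, 2.934]
wrist_force: [-0.3, 0.2, 0.9]
opening: 85.1
```

apply_moves(rows=[0,0,0,0,0,0,0.35,0,0,0,0,0,0,0.3,0,0,0,0,0,0,0.2,0,0,0,0,0,0,0,0,0,0,0,0,0,-0.5,0,0,0,0,0,0,-1,0,0,0,0,0,0,-1,0,0,0,0,0,0,-1], squeeze=60)

```text
time_s: 18.05
tcp_pos: [616.8, -121.3, 62.8]
orientation: [-3.141, 0.491, 2.935]
wrist_force: [-5.1, 1.1, 6.9]
opening: 57.1
```

```bash
python3 -c "
from mv import *
done([0,0,0,0,.001,.0875])
from h import *
w=eyes.grab_frame('wrist');crop(w,'w13',120,520,100,400,2)
o=readout.observe();print(o['tcp_pos'],o['orientation'],o['wrist_force'],o['opening'],readout.observe()['qpos'])
"
```

```text
cmd [ 6.16315e+02 -1.21081e+02  6.09360e+01  3.14200e+00  4.89000e-01
  2.93500e+00]
[ 616.84492653 -121.28147927   62.78029582] [-3.14127954  0.49115057  2.93475084] [-4.03075253  0.80846566  6.97528456] 57.25502985519727 [-0.30726266  0.10403223  1.81852479  0.0704006   0.73118754 -1.71185493]
```

View pics/w13.png

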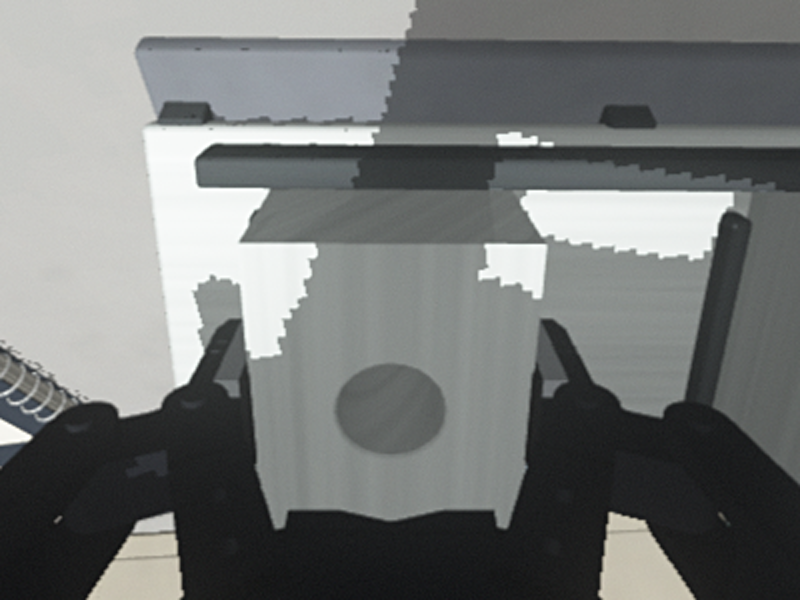

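apply_moves(rows=[0,0,0,0,0,-0.01,-1,0,0,0,0,0,-0.03,-1,0,0,0,0,0,-0.06,-1,0,0,0,0,0,-0.1,-1,0,0,0,0,0,-0.15,-1,0,0,0,0,0,-0.15,-1,0,0,0,0,0,-0.15,-1])

```text
time_s: 18.8
tcp_pos: [546.8, -106.4, 194.0]
orientation: [-3.141, 0.489, 2.935]
wrist_force: [0.3, 0.7, -5.0]
opening: 57.5
```

```bash
python3 -c "
from mv import *
done([0,0,0,0,0,-.15])
from h import *
w=eyes.grab_frame('wrist');crop(w,'w14',120,520,100,400,2)
o=readout.observe();print(o['tcp_pos'],o['wrist_force'],o['opening'])
plan([449,199,170,np.pi,0,np.pi+.068])
"
```

```text
cmd [ 5.47401e+02 -1.06612e+02  1.93380e+02  3.14200e+00  4.89000e-01
  2.93500e+00]
[ 546.12753109 -106.10577861  191.44332505] [-0.71675146  0.17023641 -3.85543276] 57.343142538464065
turn [-0.0855  0.6182 -0.3431] shift [ 0.1515  0.2789 -0.054 ]  min rows 6.4
```

View pics/w14.png

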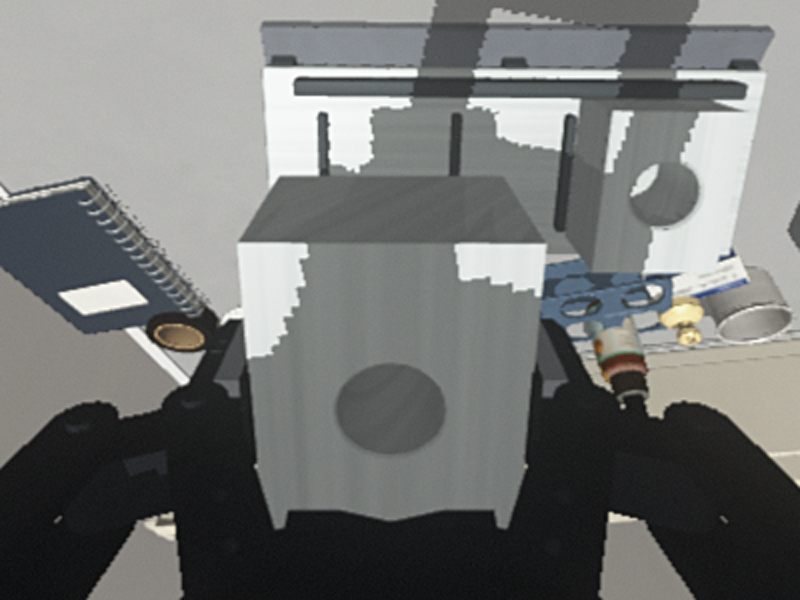

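apply_moves(rows=[-0.0855,0.6182,-0.3431,0.1515,0.2789,-0.054,-1,-0.0855,0.6182,-0.3431,0.1515,0.2789,-0.054,-1,-0.0855,0.6182,-0.3431,0.1515,0.2789,-0.054,-1,-0.0855,0.6182,-0.3431,0.1515,0.2789,-0.054,-1,-0.0855,0.6182,-0.3431,0.1515,0.2789,-0.054,-1,-0.0855,0.6182,-0.3431,0.1515,0.2789,-0.054,-1,-0.0855,0.6182,-0.3431,0.1515,0.2789,-0.054,-1,-0.0855,0.6182,-0.3431,0.1515,0.2789,-0.054,-1,-0.0855,0.6182,-0.3431,0.1515,0.2789,-0.054,-1,-0.0855,0.6182,-0.3431,0.1515,0.2789,-0.054,-1])

```text
time_s: 19.85
tcp_pos: [448.9, 198.2, 168.3]
orientation: [-3.14, -0.003, -3.075]
wrist_force: [0.2, -0.1, -3.3]
opening: 57.4
```

```bash
python3 -c "
from mv import *
done([-0.0855, 0.6182, -0.3431, 0.1515, 0.2789, -0.054])
from h import *
w=eyes.grab_frame('wrist');cv2.imwrite('pics/w15.png',w['color'][:,:,::-1])
o=readout.observe();print(o['tcp_pos'],o['wrist_force'],o['opening'])
plan([449,199,31,np.pi,0,np.pi+.068])
"
```

```text
cmd [448.995 199.036 169.944  -3.142   0.     -3.074]
[449.16104223 198.00880716 168.80449456] [-0.18004325  0.54674904 -2.45940934] 57.410971833354594
turn [-0.  0. -0.] shift [ 0.     -0.      0.1389]  min rows 2.8
```

View pics/w15.png

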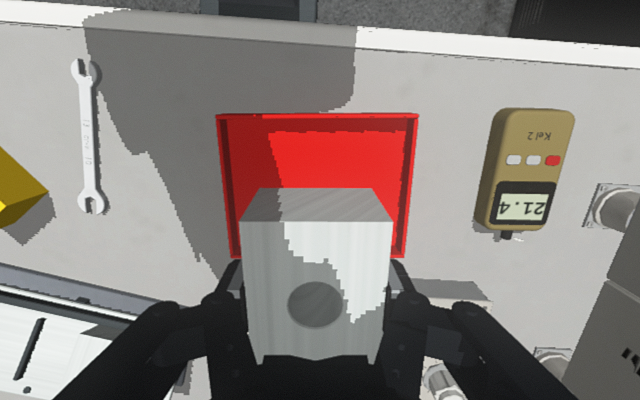

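apply_moves(rows=[0,0,0,0,0,0.04,-1,0,0,0,0,0,0.08,-1,0,0,0,0,0,0.11,-1,0,0,0,0,0,0.13,-1,0,0,0,0,0,0.135,-1,0,0,0,0,0,0.135,-1])

```text
time_s: 20.5
tcp_pos: [449.0, 198.1, 34.4]
orientation: [-3.141, -0.001, -3.075]
wrist_force: [0.5, 0.4, -3.2]
opening: 57.3
```

apply_moves(rows=[0,0,0,0,0,0.001,-1,0,0,0,0,0,0.002,-1,0,0,0,0,0,0.003,-1,0,0,0,0,0,0.003,-1])

```text
time_s: 20.9
tcp_pos: [449.4, 199.2, 32.6]
orientation: [3.141, 0.001, -3.074]
wrist_force: [-0.2, -0.3, -3.6]
opening: 57.5
```

apply_moves(rows=[0,0,0,0,0,0.001,-1,0,0,0,0,0,0.002,-1,0,0,0,0,0,0.002,-1])

```text
time_s: 21.2
tcp_pos: [448.8, 199.0, 29.7]
orientation: [-3.142, -0.0, -3.074]
wrist_force: [-0.3, 0.6, -3.5]
opening: 57.3
```

apply_moves(rows=[0,0,0,0,0,0.001,-1,0,0,0,0,0,0.001,-1])

```text
time_s: 21.4
tcp_pos: [449.1, 199.1, 29.0]
orientation: [3.141, 0.0, -3.074]
wrist_force: [-0.3, 0.4, -3.0]
opening: 57.3
```

apply_moves(rows=[0,0,0,0,0,0.001,-1,0,0,0,0,0,0.001,-1,0,0,0,0,0,0.001,-1])

```text
time_s: 21.7
tcp_pos: [449.2, 199.1, 28.9]
orientation: [3.141, 0.0, -3.074]
wrist_force: [-3.5, -2.0, 5.7]
opening: 57.2
```

apply_moves(rows=[0,0,0,0,0,0.001,-1,0,0,0,0,0,0.001,-1,0,0,0,0,0,0.001,-1])

```text
time_s: 22.0
tcp_pos: [449.2, 199.1, 28.9]
orientation: [3.141, 0.0, -3.073]
wrist_force: [-6.1, -2.7, 10.7]
opening: 57.4
```

Resting on the floor. Release and rise.

apply_moves(rows=[0,0,0,0,0,-0.0015,0.4,0,0,0,0,0,-0.0015,0.6,0,0,0,0,0,-0.0015,0.8,0,0,0,0,0,-0.0015,1,0,0,0,0,0,-0.0015,1,0,0,0,0,0,-0.0015,1,0,0,0,0,0,-0.0015,1])

```text
time_s: 22.7
tcp_pos: [449.0, 199.0, 28.3]
orientation: [3.142, -0.0, -3.074]
wrist_force: [0.9, 0.2, -0.1]
opening: 85.3
```

apply_moves(rows=[0,0,0,0,0,-0.03,1,0,0,0,0,0,-0.07,1,0,0,0,0,0,-0.12,1,0,0,0,0,0,-0.17,1,0,0,0,0,0,-0.2,1,0,0,0,0,0,-0.2,1,0,0,0,0,0,-0.2,1])

```text
time_s: 23.4
tcp_pos: [449.2, 199.1, 229.0]
orientation: [3.141, 0.002, -3.074]
wrist_force: [-0.5, -0.1, -0.5]
opening: 85.5
```

```bash
python3 -c "
from h import *
w=eyes.grab_frame('wrist');cv2.imwrite('pics/w16.png',w['color'][:,:,::-1])
s=eyes.grab_frame('scene');crop(s,'s16',190,440,150,330,3.1)
t=eyes.grab_frame('top');crop(t,'t16',220,470,110,280,3.1)
o=readout.observe();print(o['tcp_pos'],o['wrist_force'],o['opening'],o['time_s'])
"
```

```text
[448.04469724 198.70876811 226.10005814] [ 0.74331522 -0.94700331 -0.32769475] 85.54078198392864 23.55
```

View pics/w16.png

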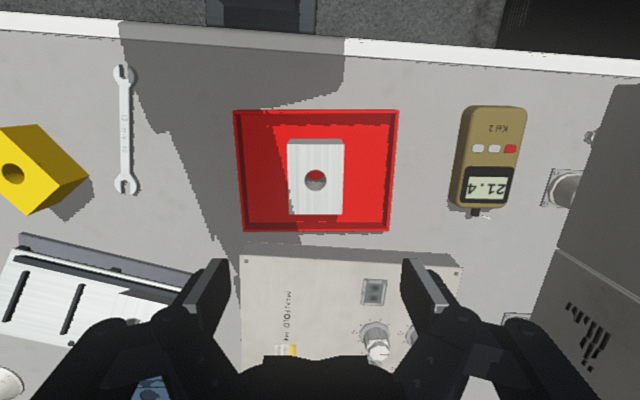

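View pics/s16.png

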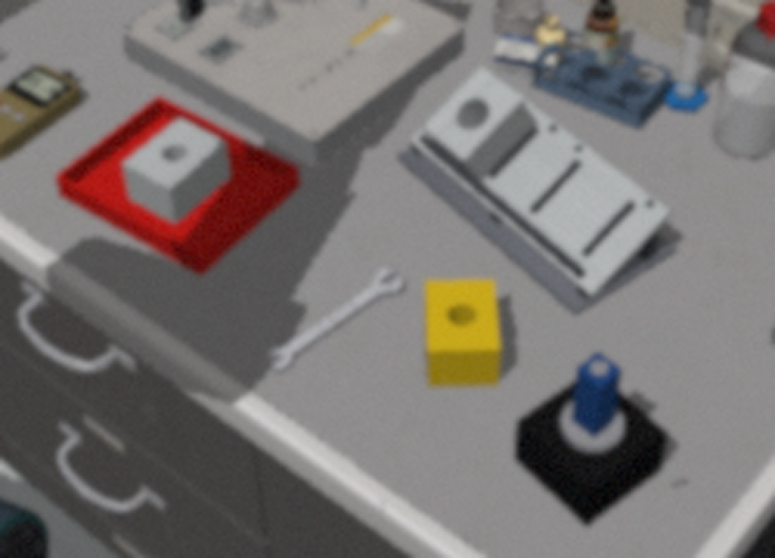

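View pics/t16.png

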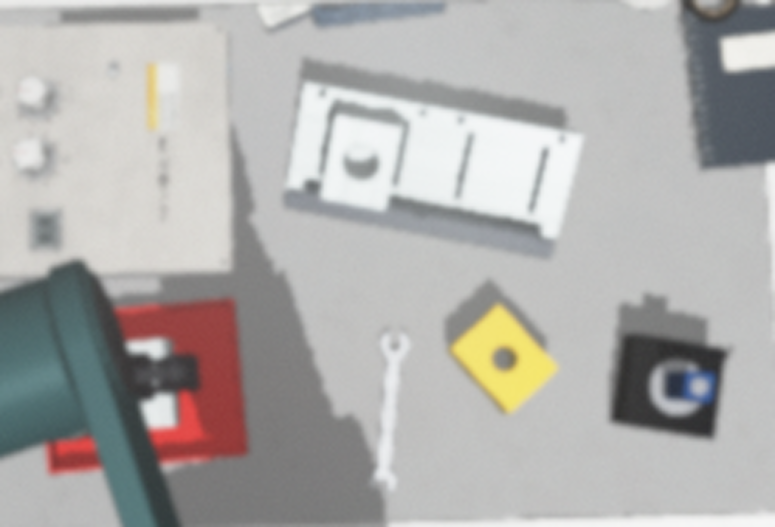

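```bash
python3 -c "
from cell import workorder
print(workorder.finish_job())"
```

```text
the job is handed in; nothing more can be done
None
```

The job is handed in, at 23.6 s on the robot's clock. finish_job gave no verdict, so the results below are my own readings.

- **Left-hand block:** the bore took the pin. It went about 40 mm deep with almost no resistance, up to a light touch at the collar.
- **Right-hand block:** the bore stopped the pin at its mouth. I pressed with about 15 N, and the camera showed the pin within about 1.5 mm of the bore's middle.
- **Placing:** the gauge is back upright in its holder. The right-hand block sits flat inside the red tray, and the left-hand block is still in its pocket. Nothing was dropped.

The final pictures (wrist, scene and overhead) agree with this. The left-hand bore appears about 1.4 pixels from its first overhead reading, roughly 3 mm, which is close to the reading error and well inside the 15 mm limit. The spanner, the meter and the yellow look-alike look undisturbed, and the gripper was open about 200 mm above the tray.

The measured tool position sometimes differed from the commanded one by 1–3 mm, and once by 6 mm in height while still settling. I corrected the lateral part from the wrist camera before the left-bore insertion and before each contact on the right-hand block.

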